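Level the kitchen balance under a jar

ROBOT

A 6-joint arm with a two-finger parallel gripper is mounted at the origin on the work surface. World frame = base frame: x ahead of the robot, y to its left, z up, the work surface at z = 0. Lengths are in m, angles in rad, forces in N, time in s.
With the tool pointing down it reaches from about 0.325 to 0.85 m from the base axis. Payload 4.4 kg.
Tool frame: the origin (TCP) lies on the centre line of the jaws, within the pads' length; the fingertips stand 19 mm ahead of it and the grasp point (between the pads) is the TCP; z points along the fingers, x is the direction in which the jaws open and shut, and the axes are right-handed (so a half turn about z gives the same grasp; the last joint's range is limited). The gripper opens to 94 mm and grips with 3 to 60 N. Pads are 16 mm wide; open, the fingers measure 119 mm over their backs; the gripper's body (75 mm by 177 mm) begins 78 mm behind the grasp point.
Start: joints at [-1.464, 0.207, 1.542, -0, 1.393, -0.15], TCP at [0.146, -0.556, 0.224] pointing down, gripper open.
Joint ranges: [-2.73, 2.73], [-0.86, 2.22], [0.23, 2.46], [-1.11, 4.25], [0.08, 2.63], [-2.82, 2.82]. Speed limits (rad/s): [2.79, 2.79, 3.14, 3.14, 3.14, 3.14].

INTERFACE

Orientations are given as [roll, pitch, yaw] about the fixed x, y, z axes, in that order (R = Rz(yaw) Ry(pitch) Rx(roll)).
In Python, from bench import robot, vision, order gives the robot as it stands.
- The arm moves only by the shell command python3 -m jog 'ROWS' [FORCE]. ROWS is JSON, a list of rows, each a list of 3 entries, a list of its own where there are three numbers: the closure, from -1 (fully open) to 1 (shut), so that 0 is half open, then the shift along the world's x, y, z in m, then the turn, a rotation vector about the world's x, y, z in degrees. A call has exactly 10 rows; each row shifts and turns the commanded pose from where the row before left it; what a row does not reach is not made up. A row lasts 1/10 s, in which the tool goes at most 50 mm and 8.59 degrees, less where a joint would pass 70% of its speed; a pose out of reach is approached as far as the arm can. A call with a gripper value outside its range is refused whole. The fingers move at their own pace and stop on an object; FORCE is the grip in N (left out, the last holds). Time passes only in rows, so rows that do not move let the fingers close, or fill a call up. It gives the time, the measured TCP pose, the force and the opening at its end, in the units of the state.
- robot.read_state(): the state, without advancing time (a new reading comes with each control period).
- vision.snapshot(name): name is "side" or "top" or "wrist"; returns the picture (384x512x3 uint8, red, green, blue); there is no depth.
- vision.camera_params(name): a dict with "intrinsics" (3x3 intrinsics, pixels), "R" (3x3) and "t" (3): a world point X has camera coordinates R X + t. Camera axes: x right, y down, z forward; pixel columns grow to the right and rows downward; lengths in m; the calibration is good to about 2 mm. A picture is of the moment at which its call begins: read the wrist's pose just before it. camera_params takes no time and is no camera call; for the wrist camera it gives the pose at the moment of the call.
- order.job_done(): hands the job in, once; it reports no verdict.
The state is a dict: "time_s": time; "joint_positions": joint angles; "joint_velocities": joint speeds; "joint_efforts": joint torques, N m; "tool_pos": TCP position; "tcp_rot": TCP orientation; "ft_force": force on the tool from outside, world axes, zero at the start; "moment": the same for the moment, N m; "opening": finger opening in m.
Only numpy, scipy, OpenCV 4.12 (cv2) and the standard library are available. Lean on these libraries where they do the work, as an engineer would, in place of code of your own. Each camera call takes 0.05 s, during which the arm holds its last target. There are 200 camera calls.

TASK

The red-capped jar standing on one pan of the kitchen balance weighs 300 g. Leave the jar there and gently stand the 200 g and the 100 g brass weights on the empty pan, so that the beam comes to rest level.

Things in the scene. Friction and masses are not known exactly. Their poses are not given: they have to be found in the camera images.
- w200_mid (a point): 200 g weight: brass cylinder 32 mm across, 29 mm tall, with a knob 18 mm wide on top, 42 mm tall in all, standing on the shelf. Point on its axis 21 mm above its underside; z up. Second largest of four brass weights of like shape, 80 mm or more apart in any order; the 500 g (44 mm across, 52 tall) and 50 g (20 across, 29 tall) are not needed.
- w100_mid (a point): 100 g weight: brass cylinder 26 mm across, 22 mm tall, with a knob 14 mm wide on top, 33 mm tall in all, standing on the shelf. Point on its axis 16.5 mm above its underside; z up. Second smallest of the four brass weights.
- pan_floor (a point): Empty steel pan, 124 mm across, flat floor 105 mm, rim 4 mm above it. Point: centre of the floor's upper face; x across the beam, y along it to the jar's pan 220 mm off, z up. The pan stays horizontal, moves up and down, yields softly: floor at 109 mm at the start, 89 mm when the beam is level. It stays up until both weights are on, then sinks slowly. 50 g too much or little shifts it 11 mm.
- jar_mid (a point): The 300 g glass jar with a red cap that stands on the other pan, 56 mm across and 85 mm tall. Point on its axis 42.5 mm above its underside; z up. It rises about 20 mm as the beam comes level. Two more such jars stand on the shelf.
There are look-alikes about, which are no part of the job. Leave any blue look-alike of the part that bears w200_mid alone.

How it is judged:
By the outcome, as a careful person would: the job done as asked, in the order asked, and still so for the second after the job is handed in, with the robot touching nothing.
It also fails if it takes over 64 s, if anything falls off the work surface, if the arm or the gripper's body presses on something with over 40 N, if the wrist force passes 120 N, or if a joint passes its speed limit or range.

## Working session

There is one attempt and no reset: what is moved stays moved. The work goes in short steps, Python scripts to look and compute and a shell command to move; the robot and the scene stay as the last step left them, time stands still between calls to the robot, and variables do not carry over. Pictures are saved under pics/ and viewed, about 8 in all and at most 12, crops included, and the job is handed in when it is done.

```bash
mkdir -p pics; cat > h.py <<'E'
import numpy as np, cv2
from bench import robot, vision, order
def snap(n,f=None):
    P=vision.camera_params(n); im=vision.snapshot(n)
    if f: cv2.imwrite(f'pics/{f}.png',cv2.cvtColor(im,cv2.COLOR_RGB2BGR))
    return im,P
def ray(P,u,v):
    R=np.array(P['R']);t=np.array(P['t']);d=R.T@np.linalg.solve(np.array(P['intrinsics']),[u,v,1.]);return -R.T@t,d
def onz(P,u,v,z):
    c,d=ray(P,u,v);return c+d*(z-c[2])/d[2]
def proj(P,X):
    q=np.array(P['intrinsics'])@(np.array(P['R'])@np.array(X)+np.array(P['t']));return q[:2]/q[2]
def cross(P1,p1,P2,p2):
    a,d=ray(P1,*p1);b,e=ray(P2,*p2)
    s=np.linalg.lstsq(np.c_[d,-e],b-a,rcond=None)[0];x=a+s[0]*d;y=b+s[1]*e
    return (x+y)/2,np.linalg.norm(x-y)
E
python3 - <<'E'
from h import *
s=robot.read_state();print(s)
a=[snap(n,n+'0') for n in('top','side')]
for im,P in a: print(-np.array(P['R']).T@P['t'],np.array(P['R'])[2])
E
```

```text
{'time_s': 0.0, 'joint_positions': array([-1.46449755e+00,  2.07425792e-01,  1.54292205e+00,  8.55084940e-06,
        1.39349424e+00, -1.50490780e-01]), 'joint_velocities': array([ 0.00016159,  0.00167759,  0.00112149, -0.000294  ,  0.00072231,
       -0.00137527]), 'joint_efforts': array([-2.68798931e-04, -3.70877087e+01, -2.81419319e+01,  6.98025548e-02,
        3.61014891e-02, -1.64552912e-04]), 'tool_pos': array([ 0.14595268, -0.55538988,  0.22330261]), 'tcp_rot': array([-3.14124709e+00,  2.22274165e-03, -1.31400790e+00]), 'ft_force': array([-0.14675476,  0.7498044 , -0.615215  ]), 'moment': array([ 0.02426595, -0.02362533, -0.00546969]), 'opening': 0.0938303798495113}
[ 0.46213919 -0.00490119  1.17183532] [ 0.07998442 -0.00869067 -0.99675823]
[ 0.38498001 -0.68863296  0.92857364] [ 0.13164736  0.63544542 -0.76084038]
```

View pics/top0.png

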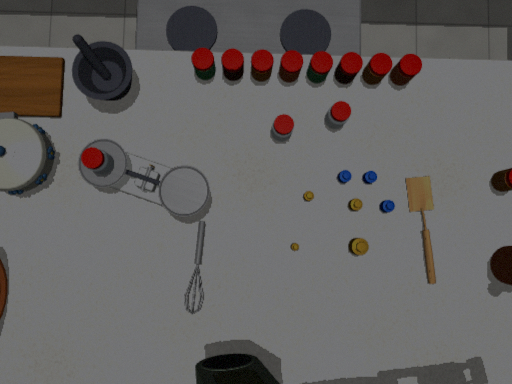

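View pics/side0.png

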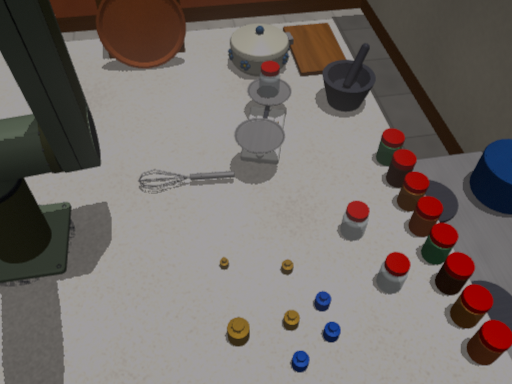

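The top view shows brass weights at (309,196), (355,205), (295,247) and (360,246), blue ones at (344,176), (370,177) and (388,206), the empty pan at (184,190), and the jar's pan at (103,163). In the side view the brass weights are at (287,266), (291,320), (224,263) and (238,330), and the empty pan at (260,136).

```bash
python3 - <<'E'
from h import *
D={}
for n in('top','side'):
    im=cv2.imread(f'pics/{n}0.png');P=vision.camera_params(n);h=cv2.cvtColor(im,cv2.COLOR_BGR2HSV)
    for nm,lo,hi in(('brass',(15,130,60),(32,255,255)),('blue',(105,150,60),(130,255,255)),('red',(0,200,90),(4,255,255))):
        m=cv2.inRange(h,lo,hi);N,_,st,c=cv2.connectedComponentsWithStats(m)
        for i in range(1,N):
            if st[i,4]>25 : print(n,nm,c[i].round(1),st[i],onz(P,*c[i],.017).round(4))
P=vision.camera_params('top');Q=vision.camera_params('side')
for a,b in(((309,196),(287,266)),((355,204.5),(291,319)),((295,247),(224,263)),((360,246),(238,329)),((184,190),(260,135)),((93,158),(270,68))):
    x,e=cross(P,a,Q,b);print(x.round(4),e.round(4))
for n,P,box in(('top',P,(60,120,220,230)),('side',Q,(215,50,320,170))):
    im=cv2.imread(f'pics/{n}0.png');x0,y0,x1,y1=box
    c=cv2.resize(im[y0:y1,x0:x1],None,fx=3.5,fy=3.5,interpolation=cv2.INTER_CUBIC);cv2.imwrite(f'pics/{n}c.png',c)
a,b=cv2.imread('pics/topc.png'),cv2.imread('pics/sidec.png');k=np.zeros((max(a.shape[0],b.shape[0]),a.shape[1]+b.shape[1],3),np.uint8)
k[:a.shape[0],:a.shape[1]]=a;k[:b.shape[0],a.shape[1]:]=b;print(k.shape);k=cv2.convertScaleAbs(k,alpha=1.6);cv2.imwrite('pics/crop.png',k[:, :])
E
```

```text
top brass [29.9 85.2] [   0   56   62   60 2224] [0.8384 0.573  0.017 ]
top brass [421.5 219.7] [406 178  29 105 837] [ 0.5107 -0.4632  0.017 ]
top brass [308.4 195.6] [304 191  10  10  71] [ 0.5659 -0.1676  0.017 ]
top brass [355.8 204.1] [350 199  12  12 105] [ 0.5469 -0.2916  0.017 ]
top brass [359.3 246.2] [352 238  16  17 217] [ 0.4382 -0.3016  0.017 ]
top brass [294.6 246.3] [291 243   8   7  41] [ 0.4335 -0.134   0.017 ]
top blue [344.7 175.8] [339 170  12  12 105] [ 0.6204 -0.262   0.017 ]
top blue [370.3 176.4] [365 171  12  12 107] [ 0.6207 -0.3291  0.017 ]
top blue [387.9 205.5] [383 200  11  12 104] [ 0.5456 -0.3756  0.017 ]
top red [202.2  58. ] [192  48  21  21 329] [0.9262 0.1214 0.017 ]
top red [232.   58.9] [222  49  21  21 325] [0.9261 0.0419 0.017 ]
top red [261.9  59.9] [252  50  21  21 323] [ 0.9259 -0.0379  0.017 ]
top red [291.6  60.7] [281  51  22  21 323] [ 0.9261 -0.1172  0.017 ]
top red [321.5  61.4] [311  52  22  20 323] [ 0.9265 -0.197   0.017 ]
top red [351.3  62.2] [341  52  21  21 321] [ 0.9267 -0.2768  0.017 ]
top red [380.9  63. ] [371  53  21  21 31
[... 1156 characters left out ...]
ide red [429.8 205.8] [418 196  25  20 384] [ 0.9401 -0.0662  0.017 ]
side red [357.7 209.4] [348 202  21  16 264] [ 0.7654 -0.0477  0.017 ]
side red [444.1 233.5] [431 223  27  22 440] [ 0.9396 -0.1474  0.017 ]
side red [397.4 262.6] [386 253  24  20 373] [ 0.8051 -0.2023  0.017 ]
side red [460.1 263.9] [447 253  27  23 493] [ 0.9397 -0.2287  0.017 ]
side red [477.8 297.3] [463 284  30  27 588] [ 0.9401 -0.3097  0.017 ]
side red [496.9 334.1] [482 320  30  29 672] [ 0.9398 -0.3903  0.017 ]
[ 0.5653 -0.1694  0.0169] 0.001
[ 0.5462 -0.2895  0.0175] 0.0009
[ 0.4324 -0.1358  0.0118] 0.0017
[ 0.4386 -0.299   0.0337] 0.0006
[0.563  0.1433 0.1108] 0.0006
[0.6281 0.3508 0.1487] 0.0009
(420, 928, 3)
```

```bash
python3 -c "
import cv2;k=cv2.imread('pics/crop.png');cv2.imwrite('pics/crop2.png',cv2.resize(k,None,fx=.85,fy=.85,interpolation=cv2.INTER_AREA))"
```

```text
(no output)
```

View pics/crop2.png

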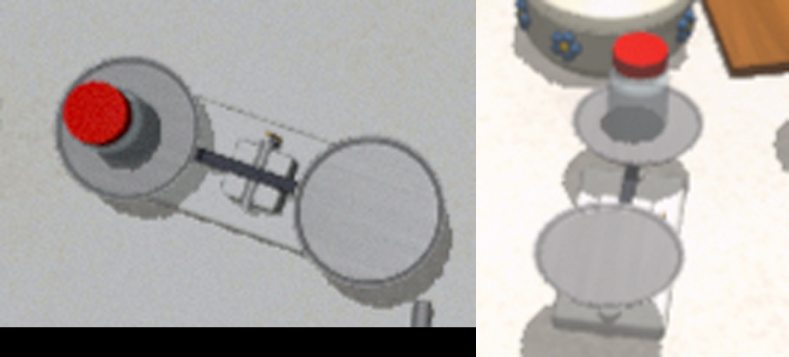

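The crop shows the empty pan clear, with its rim circle centre at about (184.4,190.6) in the top view and (259.7,135.7) in the side view. Nothing stands above it. The pillar and beam lie between the pans and below them. By size and by two-view height, the 200 g is at (0.5465,-0.290), the 100 g at (0.5655,-0.1685), and the pan at (0.563,0.143). I'll move above the 200 g.

```bash
python3 -m jog '[[-0.2,[0.04,0.0266,-0.006],[0,0,0]],[-0.2,[0.04,0.0266,-0.006],[0,0,0]],[-0.2,[0.04,0.0266,-0.006],[0,0,0]],[-0.2,[0.04,0.0266,-0.006],[0,0,0]],[-0.2,[0.04,0.0266,-0.006],[0,0,0]],[-0.2,[0.04,0.0266,-0.006],[0,0,0]],[-0.2,[0.04,0.0266,-0.006],[0,0,0]],[-0.2,[0.04,0.0266,-0.006],[0,0,0]],[-0.2,[0.04,0.0266,-0.006],[0,0,0]],[-0.2,[0.04,0.0266,-0.006],[0,0,0]]]' 20
python3 -m jog '[[-0.2,[0,0,0],[0,0,0]],[-0.2,[0,0,0],[0,0,0]],[-0.2,[0,0,0],[0,0,0]],[-0.2,[0,0,0],[0,0,0]],[-0.2,[0,0,0],[0,0,0]],[-0.2,[0,0,0],[0,0,0]],[-0.2,[0,0,0],[0,0,0]],[-0.2,[0,0,0],[0,0,0]],[-0.2,[0,0,0],[0,0,0]],[-0.2,[0,0,0],[0,0,0]]]'
python3 - <<'E'
from h import *
im,P=snap('wrist','wr1');print(proj(P,[.5465,-.290,.021]),robot.read_state()['tool_pos'])
h=cv2.cvtColor(im,cv2.COLOR_RGB2HSV)
N,_,st,c=cv2.connectedComponentsWithStats(cv2.inRange(h,(15,110,40),(34,255,255)))
for i in range(1,N):
    if st[i,4]>40: print(c[i].round(1),st[i],onz(P,*c[i],.021).round(4))
E
```

```text
time_s: 1.1
tool_pos: [0.5472, -0.2886, 0.1637]
tcp_rot: [3.141, 0.001, -1.314]
ft_force: [0.1, -1.1, 0.0]
opening: 0.0566
time_s: 2.1
tool_pos: [0.546, -0.2901, 0.1645]
tcp_rot: [-3.142, 0.0, -1.314]
ft_force: [-0.0, -0.8, -0.4]
opening: 0.0564
[261.55623562 184.87479761] [ 0.54606133 -0.29009133  0.16444281]
[137.  129.6] [122 117  33  28 696] [ 0.5672 -0.1702  0.021 ]
[440.1 191.6] [ 399  143   86  131 5795] [ 0.5825 -0.4525  0.021 ]
[262.1 184.4] [246 166  34  38 995] [ 0.547  -0.2903  0.021 ]
[ 84.1 250.1] [ 72 238  27  24 401] [ 0.439 -0.139  0.021]
[241.  293.5] [ 219  275   45   35 1298] [ 0.4316 -0.2987  0.021 ]
[380.9 301.9] [379 295   5  14  52] [ 0.4585 -0.4392  0.021 ]
[140.8 302. ] [138 296   6  13  53] [ 0.396 -0.202  0.021]
[126.4 333.5] [121 300  14  64 404] [ 0.3549 -0.1936  0.021 ]
[395.3 335.5] [386 300  16  63 470] [ 0.4245 -0.4676  0.021 ]
```

View pics/wr1.png

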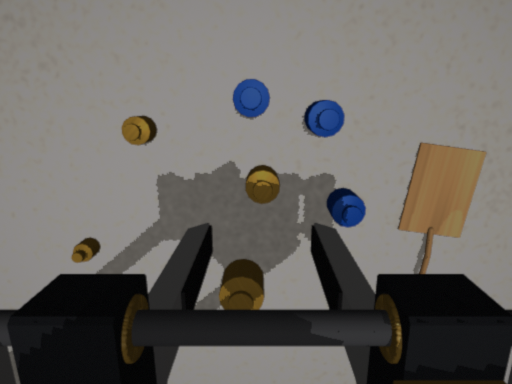

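The wrist view shows the 200 g weight at (262,184), where it was predicted (within 1 mm), with free room for the fingers. I'll descend and grip.

```bash
python3 -m jog '[[-0.2,[0.001,0,-0.02],[0,0,0]],[-0.2,[0,0,-0.02],[0,0,0]],[-0.2,[0,0,-0.02],[0,0,0]],[-0.2,[0,0,-0.02],[0,0,0]],[-0.2,[0,0,-0.02],[0,0,0]],[-0.2,[0,0,-0.015],[0,0,0]],[-0.2,[0,0,-0.012],[0,0,0]],[-0.2,[0,0,-0.0125],[0,0,0]],[-0.2,[0,0,0],[0,0,0]],[-0.2,[0,0,0],[0,0,0]]]'
python3 -m jog '[[0.1,[0,0,0],[0,0,0]],[0.2,[0,0,0],[0,0,0]],[0.3,[0,0,0],[0,0,0]],[0.4,[0,0,0],[0,0,0]],[0.6,[0,0,0],[0,0,0]],[1,[0,0,0],[0,0,0]],[1,[0,0,0],[0,0,0]],[1,[0,0,0],[0,0,0]],[1,[0,0,0],[0,0,0]],[1,[0,0,0],[0,0,0]]]' 20
```

```text
time_s: 3.15
tool_pos: [0.5472, -0.2903, 0.025]
tcp_rot: [-3.141, -0.0, -1.314]
ft_force: [-0.0, -0.2, -0.3]
opening: 0.0562
time_s: 4.15
tool_pos: [0.5474, -0.2905, 0.0255]
tcp_rot: [-3.141, -0.001, -1.314]
ft_force: [-0.2, 0.2, 5.9]
opening: 0.0312
```

```bash
python3 -m jog '[[1,[0,0,0.005],[0,0,0]],[1,[0,0,0.01],[0,0,0]],[1,[0,0,0.02],[0,0,0]],[1,[0,0,0.025],[0,0,0]],[1,[0,0,0.03],[0,0,0]],[1,[0,0,0.03],[0,0,0]],[1,[0,0.01,0.03],[0,0,0]],[1,[0,0.02,0.025],[0,0,0]],[1,[0,0.03,0],[0,0,0]],[1,[0,0.04,0],[0,0,0]]]'
python3 -m jog '[[1,[0,0.04,0],[0,0,0]],[1,[-0.001,0.04,0],[0,0,0]],[1,[-0.001,0.04,0],[0,0,0]],[1,[-0.001,0.04,0],[0,0,0]],[1,[-0.001,0.04,0],[0,0,0]],[1,[-0.001,0.04,0],[0,0,0]],[1,[-0.001,0.035,0],[0,0,0]],[1,[0,0.025,0],[0,0,0]],[1,[0,0.015,0],[0,0,0]],[1,[0,0.0125,0],[0,0,0]]]'
python3 -m jog '[[1,[0,0,-0.01],[0,0,0]],[1,[0,0,-0.01],[0,0,0]],[1,[0,0,-0.01],[0,0,0]],[1,[0,0,-0.01],[0,0,0]],[1,[0,0,0],[0,0,0]],[1,[0,0,0],[0,0,0]],[1,[0,0,0],[0,0,0]],[1,[0,0,0],[0,0,0]],[1,[0,0,0],[0,0,0]],[1,[0,0,0],[0,0,0]]]'
python3 - <<'E'
from h import *
im,P=snap('wrist','wr2');im2,Q=snap('side','side2')
print(robot.read_state()['tool_pos'],proj(P,[.563,.143,.109]))
a=cv2.cvtColor(im,cv2.COLOR_RGB2BGR);b=cv2.resize(cv2.cvtColor(im2,cv2.COLOR_RGB2BGR)[50:200,170:370],None,fx=1.44,fy=1.44)
k=np.zeros((384,800,3),np.uint8);k[:,:512]=a;k[:216,512:]=b;cv2.imwrite('pics/k2.png',cv2.convertScaleAbs(k,alpha=1.5))
E
```

```text
time_s: 5.15
tool_pos: [0.5474, -0.1905, 0.2014]
tcp_rot: [-3.14, -0.002, -1.316]
ft_force: [0.2, 0.9, -3.2]
opening: 0.0315
time_s: 6.15
tool_pos: [0.5406, 0.1382, 0.1997]
tcp_rot: [3.141, -0.0, -1.313]
ft_force: [0.3, -1.1, -2.4]
opening: 0.0312
time_s: 7.15
tool_pos: [0.5412, 0.1374, 0.1603]
tcp_rot: [-3.141, -0.0, -1.314]
ft_force: [0.4, -0.1, -1.8]
opening: 0.0314
[0.54112153 0.13743175 0.16016521] [261.85931814 185.87334726]
```

View pics/k2.png

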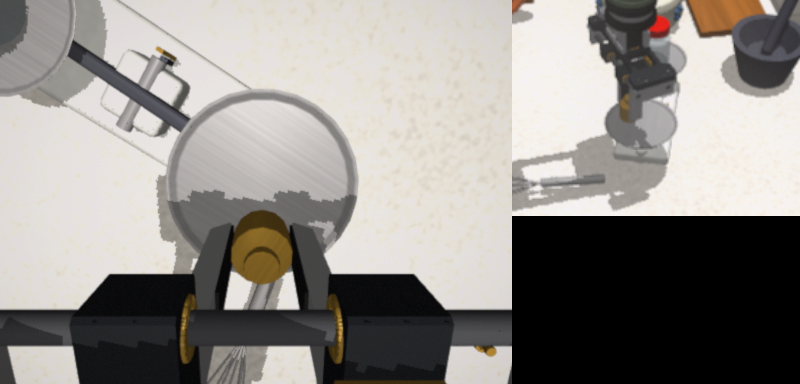

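The weight is held and upright. The wrist view has the pan rim centred at (262,185), as predicted. I'll lower it slowly.

```bash
python3 -m jog '[[1,[0,0,-0.006],[0,0,0]],[1,[0,0,-0.006],[0,0,0]],[1,[0,0,-0.005],[0,0,0]],[1,[0,0,-0.003],[0,0,0]],[1,[0,0,-0.002],[0,0,0]],[1,[0,0,-0.001],[0,0,0]],[1,[0,0,0],[0,0,0]],[1,[0,0,0],[0,0,0]],[1,[0,0,0],[0,0,0]],[1,[0,0,0],[0,0,0]]]'
python3 -m jog '[[1,[0,0,-0.0005],[0,0,0]],[1,[0,0,-0.0005],[0,0,0]],[1,[0,0,-0.0005],[0,0,0]],[1,[0,0,-0.0005],[0,0,0]],[1,[0,0,-0.0005],[0,0,0]],[1,[0,0,0],[0,0,0]],[1,[0,0,0],[0,0,0]],[1,[0,0,0],[0,0,0]],[1,[0,0,0],[0,0,0]],[1,[0,0,0],[0,0,0]]]'
```

```text
time_s: 8.25
tool_pos: [0.5412, 0.1374, 0.1372]
tcp_rot: [-3.141, -0.0, -1.314]
ft_force: [0.6, -0.3, -2.5]
opening: 0.0313
time_s: 9.25
tool_pos: [0.541, 0.1374, 0.1344]
tcp_rot: [-3.142, -0.0, -1.314]
ft_force: [-0.4, -0.4, -1.1]
opening: 0.0319
```

```bash
python3 -m jog '[[1,[0,0,-0.0005],[0,0,0]],[1,[0,0,-0.0005],[0,0,0]],[1,[0,0,0],[0,0,0]],[1,[0,0,0],[0,0,0]],[1,[0,0,0],[0,0,0]],[1,[0,0,0],[0,0,0]],[1,[0,0,0],[0,0,0]],[1,[0,0,0],[0,0,0]],[1,[0,0,0],[0,0,0]],[1,[0,0,0],[0,0,0]]]'
```

```text
time_s: 10.25
tool_pos: [0.5411, 0.1374, 0.1335]
tcp_rot: [-3.141, -0.0, -1.314]
ft_force: [-0.7, -1.1, 0.1]
opening: 0.0315
```

Contact: the weight is off the wrist. I'll release it gently, then retreat.

```bash
python3 -m jog '[[0.32,[0,0,0],[0,0,0]],[0.3,[0,0,0],[0,0,0]],[0.28,[0,0,0],[0,0,0]],[0.25,[0,0,0],[0,0,0]],[0.2,[0,0,0],[0,0,0]],[0.1,[0,0,0],[0,0,0]],[0,[0,0,0],[0,0,0]],[-0.1,[0,0,0],[0,0,0]],[-0.1,[0,0,0],[0,0,0]],[-0.1,[0,0,0],[0,0,0]]]'
python3 -m jog '[[-0.1,[0,0,0.005],[0,0,0]],[-0.1,[0,0,0.01],[0,0,0]],[-0.1,[0,0,0.015],[0,0,0]],[-0.1,[0,0,0.02],[0,0,0]],[-0.1,[0,0,0.02],[0,0,0]],[-0.1,[0.001,-0.03,0],[0,0,0]],[-0.1,[0.002,-0.04,0],[0,0,0]],[-0.1,[0.002,-0.04,0],[0,0,0]],[-0.1,[0.002,-0.04,0],[0,0,0]],[-0.1,[0.002,-0.04,0],[0,0,0]]]'
python3 -m jog '[[-0.1,[0.003,-0.036,-0.01],[0,0,0]],[-0.1,[0.003,-0.03,-0.015],[0,0,0]],[-0.1,[0.003,-0.025,-0.02],[0,0,0]],[-0.1,[0.003,-0.015,-0.015],[0,0,0]],[-0.1,[0.003,-0.01,0],[0,0,0]],[-0.1,[0,0,0],[0,0,0]],[-0.1,[0,0,0],[0,0,0]],[-0.1,[0,0,0],[0,0,0]],[-0.1,[0,0,0],[0,0,0]],[-0.1,[0,0,0],[0,0,0]]]'
python3 - <<'E'
from h import *
im,P=snap('wrist','wr3');print(robot.read_state()['tool_pos'])
h=cv2.cvtColor(im,cv2.COLOR_RGB2HSV)
N,_,st,c=cv2.connectedComponentsWithStats(cv2.inRange(h,(15,110,40),(34,255,255)))
for i in range(1,N):
    if st[i,4]>40: print(c[i].round(1),st[i],onz(P,*c[i],.0165).round(4))
im,P=snap('top','top3');im2,Q=snap('side','side3')
k=np.hstack([cv2.resize(im[140:240,130:240],(396,360)),cv2.resize(im2[90:190,205:315],(396,360))]);cv2.imwrite('pics/k3.png',cv2.convertScaleAbs(k[:,:,::-1],alpha=1.5))
E
```

```text
time_s: 11.25
tool_pos: [0.541, 0.1374, 0.1334]
tcp_rot: [3.142, 0.0, -1.314]
ft_force: [1.2, -0.9, 0.7]
opening: 0.0517
time_s: 12.25
tool_pos: [0.5506, -0.0542, 0.2055]
tcp_rot: [-3.139, -0.001, -1.314]
ft_force: [0.5, -0.3, 0.6]
opening: 0.0518
time_s: 13.25
tool_pos: [0.5653, -0.168, 0.144]
tcp_rot: [-3.141, -0.0, -1.313]
ft_force: [-0.0, -0.1, 0.2]
opening: 0.0514
[ 0.56519517 -0.16809588  0.14383767]
[262.5 188.4] [249 173  28  31 698] [ 0.5668 -0.1685  0.0165]
[384.9 334.6] [376 299  16  64 432] [ 0.4527 -0.3248  0.0165]
[136.8 334.6] [132 301  12  62 350] [ 0.3896 -0.086   0.0165]
[340.2 359.7] [337 352   8  17  57] [ 0.4129 -0.2912  0.0165]
```

View pics/k3.png

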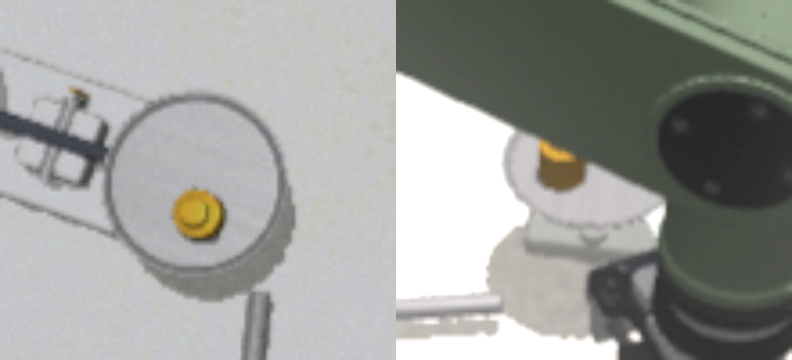

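The 200 g weight stands upright on the pan, at (198,213) in the top crop. The wrist view puts the 100 g weight at (0.5665,-0.1685). I'll pick it up next.

```bash
python3 -m jog '[[-0.1,[0.001,0,-0.02],[0,0,0]],[-0.1,[0,0,-0.02],[0,0,0]],[-0.1,[0,0,-0.02],[0,0,0]],[-0.1,[0,0,-0.02],[0,0,0]],[-0.1,[0,0,-0.015],[0,0,0]],[-0.1,[0,0,-0.012],[0,0,0]],[-0.1,[0,0,-0.009],[0,0,0]],[-0.1,[0,0,-0.005],[0,0,0]],[-0.1,[0,0,0],[0,0,0]],[-0.1,[0,0,0],[0,0,0]]]'
python3 -m jog '[[0.1,[0,0,0],[0,0,0]],[0.2,[0,0,0],[0,0,0]],[0.3,[0,0,0],[0,0,0]],[0.4,[0,0,0],[0,0,0]],[0.6,[0,0,0],[0,0,0]],[1,[0,0,0],[0,0,0]],[1,[0,0,0],[0,0,0]],[1,[0,0,0],[0,0,0]],[1,[0,0,0],[0,0,0]],[1,[0,0,0],[0,0,0]]]' 20
```

```text
time_s: 14.4
tool_pos: [0.5666, -0.1689, 0.023]
tcp_rot: [-3.141, -0.001, -1.314]
ft_force: [-0.1, 0.3, 0.4]
opening: 0.0522
time_s: 15.4
tool_pos: [0.5661, -0.1687, 0.0226]
tcp_rot: [-3.141, -0.0, -1.314]
ft_force: [-0.0, 1.0, 1.6]
opening: 0.0254
```

```bash
python3 -m jog '[[1,[0,0,0.007],[0,0,0]],[1,[0,0,0.01],[0,0,0]],[1,[0,0,0.02],[0,0,0]],[1,[0,0,0.025],[0,0,0]],[1,[0,0,0.03],[0,0,0]],[1,[0,0,0.03],[0,0,0]],[1,[0,0.01,0.03],[0,0,0]],[1,[0.001,0.02,0.025],[0,0,0]],[1,[0.002,0.03,0],[0,0,0]],[1,[0.002,0.04,0],[0,0,0]]]'
python3 -m jog '[[1,[0.003,0.04,0],[0,0,0]],[1,[0.003,0.04,0],[0,0,0]],[1,[0.003,0.04,0],[0,0,0]],[1,[0.003,0.04,0],[0,0,0]],[1,[0.002,0.03,0],[0,0,0]],[1,[0,0.02,0],[0,0,0]],[1,[0,0.008,0],[0,0,0]],[1,[0,0,0],[0,0,0]],[1,[0,0,-0.01],[0,0,0]],[1,[0,0,-0.01],[0,0,0]]]'
python3 -m jog '[[1,[0,0,-0.01],[0,0,0]],[1,[0,0,-0.01],[0,0,0]],[1,[0,0,-0.01],[0,0,0]],[1,[0,0,-0.008],[0,0,0]],[1,[0,0,-0.004],[0,0,0]],[1,[0,0,-0.002],[0,0,0]],[1,[0,0,0],[0,0,0]],[1,[0,0,0],[0,0,0]],[1,[0,0,0],[0,0,0]],[1,[0,0,0],[0,0,0]]]'
python3 - <<'E'
from h import *
im,P=snap('wrist');s=robot.read_state();print(s['tool_pos'],s['ft_force'])
cv2.imwrite('pics/wr4.png',cv2.convertScaleAbs(im[:,:,::-1],alpha=1.5))
E
```

```text
time_s: 16.4
tool_pos: [0.5721, -0.0691, 0.202]
tcp_rot: [-3.138, -0.002, -1.317]
ft_force: [0.1, -0.8, -1.3]
opening: 0.0255
time_s: 17.4
tool_pos: [0.5852, 0.1481, 0.179]
tcp_rot: [-3.141, -0.0, -1.315]
ft_force: [-0.1, -0.4, -2.5]
opening: 0.0252
time_s: 18.4
tool_pos: [0.5854, 0.1494, 0.136]
tcp_rot: [-3.141, -0.0, -1.314]
ft_force: [-0.1, -0.2, -1.8]
opening: 0.0254
[0.58528684 0.14939444 0.13585707] [-0.01275778 -0.68346148 -0.19791183]
```

View pics/wr4.png

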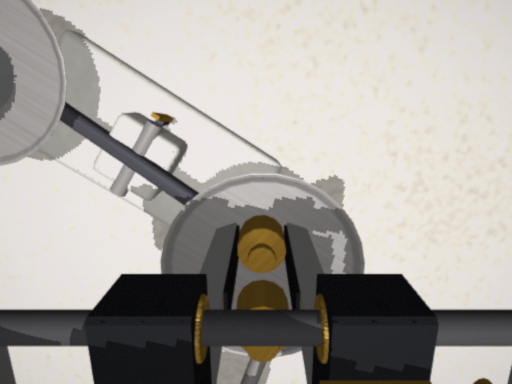

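The view shows the 100 g weight held upright over the far half of the pan, at (262,243), with the 200 g behind it at (262,320) and well clear. I'll lower it.

```bash
python3 -m jog '[[1,[0,0,-0.001],[0,0,0]],[1,[0,0,-0.001],[0,0,0]],[1,[0,0,-0.0005],[0,0,0]],[1,[0,0,-0.0005],[0,0,0]],[1,[0,0,-0.0005],[0,0,0]],[1,[0,0,-0.0005],[0,0,0]],[1,[0,0,0],[0,0,0]],[1,[0,0,0],[0,0,0]],[1,[0,0,0],[0,0,0]],[1,[0,0,0],[0,0,0]]]'
python3 -m jog '[[1,[0,0,-0.0005],[0,0,0]],[1,[0,0,0],[0,0,0]],[1,[0,0,0],[0,0,0]],[1,[0,0,0],[0,0,0]],[1,[0,0,0],[0,0,0]],[1,[0,0,0],[0,0,0]],[1,[0,0,0],[0,0,0]],[1,[0,0,0],[0,0,0]],[1,[0,0,0],[0,0,0]],[1,[0,0,0],[0,0,0]]]'
```

```text
time_s: 19.45
tool_pos: [0.585, 0.1493, 0.1315]
tcp_rot: [-3.142, -0.0, -1.314]
ft_force: [0.7, 0.3, -0.6]
opening: 0.025
time_s: 20.45
tool_pos: [0.585, 0.1493, 0.1309]
tcp_rot: [3.142, 0.0, -1.314]
ft_force: [-0.6, 0.1, -1.1]
opening: 0.0256
```

```bash
cat > f.py <<'E'
from h import *
L=[]
for i in range(10): vision.snapshot('side');L.append(robot.read_state()['ft_force'][2])
s=robot.read_state();print(s['tool_pos'],np.mean(L),np.std(L),s['opening'],s['time_s'])
E
python3 f.py
python3 -m jog '[[1,[0,0,-0.0005],[0,0,0]],[1,[0,0,-0.0005],[0,0,0]],[1,[0,0,0],[0,0,0]],[1,[0,0,0],[0,0,0]],[1,[0,0,0],[0,0,0]],[1,[0,0,0],[0,0,0]],[1,[0,0,0],[0,0,0]],[1,[0,0,0],[0,0,0]],[1,[0,0,0],[0,0,0]],[1,[0,0,0],[0,0,0]]]'; python3 f.py
```

```text
[0.58501432 0.14936271 0.13092461] -1.0540555212472755 0.5720404953039051 0.025449503509943856 20.95
time_s: 21.95
tool_pos: [0.585, 0.1494, 0.1299]
tcp_rot: [3.142, 0.0, -1.314]
ft_force: [-0.5, 0.2, -0.5]
opening: 0.0252
[0.58503962 0.14935865 0.12994506] -1.096857480901387 0.4941011760728357 0.025208745626130246 22.45
```

The pan is soft: 50 g shifts it 11 mm, so contact loads it by only 0.045 N/mm. I'll follow it down slowly and watch the force.

```bash
python3 -m jog '[[1,[0,0,-0.001],[0,0,0]],[1,[0,0,-0.001],[0,0,0]],[1,[0,0,-0.001],[0,0,0]],[1,[0,0,-0.001],[0,0,0]],[1,[0,0,-0.001],[0,0,0]],[1,[0,0,-0.001],[0,0,0]],[1,[0,0,-0.001],[0,0,0]],[1,[0,0,-0.001],[0,0,0]],[1,[0,0,0],[0,0,0]],[1,[0,0,0],[0,0,0]]]'; python3 f.py
python3 - <<'E'
from h import *
im,P=snap('wrist')
cv2.imwrite('pics/wr5.png',cv2.convertScaleAbs(im[:,:,::-1],alpha=1.5))
E
```

```text
time_s: 23.45
tool_pos: [0.5849, 0.1493, 0.1219]
tcp_rot: [3.141, 0.0, -1.314]
ft_force: [0.5, -0.5, -0.8]
opening: 0.0251
[0.58492172 0.14935172 0.12191985] -0.3329790873133601 0.6365748674532737 0.025385995337533197 23.95
```

View pics/wr5.png

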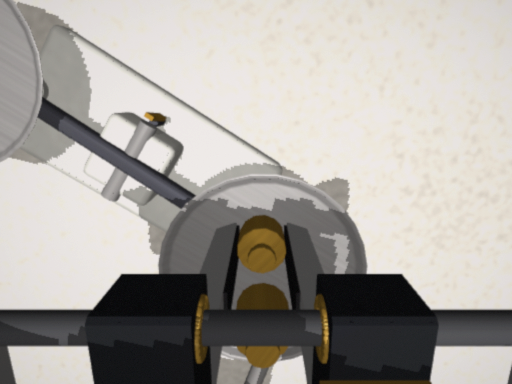

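Relative to the rim, the weight barely changes while the force has gone from -1.05 to -0.33 N, so the pan is carrying it and sinking with it. I'll follow it down a bit further and then release.

```bash
python3 -m jog '[[1,[0,0,-0.001],[0,0,0]],[1,[0,0,-0.001],[0,0,0]],[1,[0,0,-0.001],[0,0,0]],[1,[0,0,-0.001],[0,0,0]],[1,[0,0,-0.001],[0,0,0]],[1,[0,0,-0.001],[0,0,0]],[1,[0,0,-0.001],[0,0,0]],[1,[0,0,0],[0,0,0]],[1,[0,0,0],[0,0,0]],[1,[0,0,0],[0,0,0]]]'; python3 f.py
python3 -m jog '[[0.46,[0,0,0],[0,0,0]],[0.44,[0,0,0],[0,0,0]],[0.42,[0,0,0],[0,0,0]],[0.4,[0,0,0],[0,0,0]],[0.35,[0,0,0],[0,0,0]],[0.3,[0,0,0],[0,0,0]],[0.2,[0,0,0],[0,0,0]],[0.1,[0,0,0],[0,0,0]],[0,[0,0,0],[0,0,0]],[0,[0,0,0],[0,0,0]]]'
python3 -m jog '[[0,[0,0,0.005],[0,0,0]],[0,[0,0,0.01],[0,0,0]],[0,[0,0,0.015],[0,0,0]],[0,[0,0,0.02],[0,0,0]],[0,[0,0,0.03],[0,0,0]],[0,[0,-0.03,0.01],[0,0,0]],[0,[0,-0.04,0],[0,0,0]],[0,[0,-0.04,0],[0,0,0]],[0,[0,-0.04,0],[0,0,0]],[0,[0,-0.04,0],[0,0,0]]]'
python3 -m jog '[[0,[0,-0.04,0],[0,0,0]],[0,[-0.02,-0.04,0],[0,0,0]],[0,[-0.03,-0.04,0],[0,0,0]],[0,[-0.03,-0.04,0],[0,0,0]],[0,[-0.03,-0.04,0],[0,0,0]],[0,[-0.03,-0.04,0],[0,0,0]],[0,[-0.03,-0.04,0],[0,0,0]],[0,[-0.02,-0.04,0],[0,0,0]],[0,[-0.01,-0.03,0],[0,0,0]],[0,[0,0,0],[0,0,0]]]'
python3 -m jog '[[0,[0,0,0],[0,0,0]],[0,[0,0,0],[0,0,0]],[0,[0,0,0],[0,0,0]],[0,[0,0,0],[0,0,0]],[0,[0,0,0],[0,0,0]],[0,[0,0,0],[0,0,0]],[0,[0,0,0],[0,0,0]],[0,[0,0,0],[0,0,0]],[0,[0,0,0],[0,0,0]],[0,[0,0,0],[0,0,0]]]'
python3 - <<'E'
from h import *
im,P=snap('top','top6');im2,Q=snap('side','side6')
k=np.hstack([cv2.resize(im[120:240,60:230],(408,288)),cv2.resize(im2[45:190,215:325],(380,501))[:288*0+501][:501]] ) if 0 else None
a=cv2.resize(im[120:240,60:230],(425,300));b=cv2.resize(im2[45:195,215:325],(370,505));k=np.zeros((505,795,3),np.uint8);k[:300,:425]=a;k[:,425:]=b
cv2.imwrite('pics/k6.png',cv2.convertScaleAbs(k[:,:,::-1],alpha=1.5))
E
```

```text
time_s: 25.0
tool_pos: [0.585, 0.1493, 0.115]
tcp_rot: [3.142, -0.0, -1.314]
ft_force: [0.2, -0.5, 0.2]
opening: 0.0253
[0.58504469 0.1493651  0.11495252] -0.4082702023020898 0.5791470861772723 0.025603439113874676 25.5
time_s: 26.5
tool_pos: [0.585, 0.1493, 0.1149]
tcp_rot: [3.142, -0.0, -1.314]
ft_force: [0.1, -0.5, -0.6]
opening: 0.0469
time_s: 27.5
tool_pos: [0.5855, -0.0422, 0.207]
tcp_rot: [-3.139, -0.001, -1.314]
ft_force: [0.2, -0.7, 0.0]
opening: 0.0469
time_s: 28.5
tool_pos: [0.3837, -0.395, 0.207]
tcp_rot: [-3.141, -0.004, -1.319]
ft_force: [0.4, 0.5, 0.0]
opening: 0.0471
time_s: 29.5
tool_pos: [0.385, -0.3907, 0.2049]
tcp_rot: [3.142, 0.0, -1.314]
ft_force: [0.6, 0.0, 0.6]
opening: 0.0469
```

View pics/k6.png

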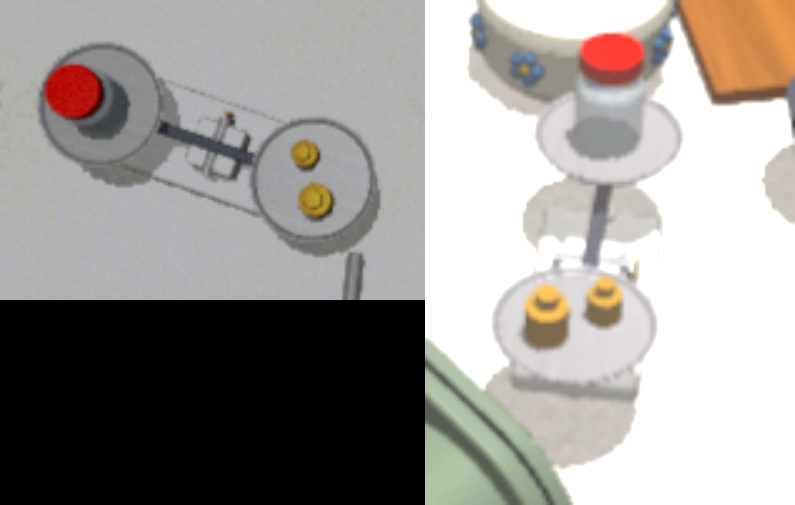

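Both weights stand upright on the pan and the jar is in place on the other. I'll check level and rest from heights across the two views, twice, 2 s apart.

```bash
cat > m.py <<'E'
from h import *
def blobs(im,lo,hi,box):
    m=cv2.inRange(cv2.cvtColor(im,cv2.COLOR_RGB2HSV),lo,hi);k=np.zeros_like(m);x0,y0,x1,y1=box;k[y0:y1,x0:x1]=m[y0:y1,x0:x1]
    N,_,st,c=cv2.connectedComponentsWithStats(k);return [tuple(c[i]) for i in range(1,N) if st[i,4]>25]
rd=((0,200,90),(4,255,255));br=((15,130,60),(32,255,255))
def meas(T,S):
    P=vision.camera_params('top');Q=vision.camera_params('side')
    print('cap',[(x.round(4),round(e,4)) for x,e in [cross(P,blobs(T,*rd,(60,130,120,180))[0],Q,blobs(S,*rd,(250,50,290,85))[0])]])
    t=sorted(blobs(T,*br,(160,165,210,215)),key=lambda p:p[1]);s=sorted(blobs(S,*br,(235,100,285,160)),key=lambda p:-p[0])
    for a,b in zip(t,s): x,e=cross(P,a,Q,b);print('w',x.round(4),round(e,4))
rd_=lambda n:cv2.imread(f'pics/{n}.png')[:,:,::-1].copy()
meas(rd_('top0'),rd_('side0'))
meas(rd_('top6'),rd_('side6'))
meas(vision.snapshot('top'),vision.snapshot('side'))
E
python3 -m jog '[[0,[0,0,0],[0,0,0]],[0,[0,0,0],[0,0,0]],[0,[0,0,0],[0,0,0]],[0,[0,0,0],[0,0,0]],[0,[0,0,0],[0,0,0]],[0,[0,0,0],[0,0,0]],[0,[0,0,0],[0,0,0]],[0,[0,0,0],[0,0,0]],[0,[0,0,0],[0,0,0]],[0,[0,0,0],[0,0,0]]]' >/dev/null
python3 -m jog '[[0,[0,0,0],[0,0,0]],[0,[0,0,0],[0,0,0]],[0,[0,0,0],[0,0,0]],[0,[0,0,0],[0,0,0]],[0,[0,0,0],[0,0,0]],[0,[0,0,0],[0,0,0]],[0,[0,0,0],[0,0,0]],[0,[0,0,0],[0,0,0]],[0,[0,0,0],[0,0,0]],[0,[0,0,0],[0,0,0]]]' |head -1
python3 m.py
```

```text
time_s: 31.6
cap [(array([0.6285, 0.3524, 0.1534]), np.float64(0.0002))]
cap [(array([0.6286, 0.353 , 0.1732]), np.float64(0.0003))]
w [0.5843 0.15   0.1106] 0.0004
w [0.539  0.1373 0.1185] 0.0005
cap [(array([0.6285, 0.3525, 0.1735]), np.float64(0.0004))]
w [0.5843 0.1502 0.1104] 0.0005
w [0.5391 0.1373 0.1186] 0.0003
```

```bash
python3 -c "
from bench import order
order.job_done()"
```

```text
the job is handed in; nothing more can be done
```

I stood the 200 g and then the 100 g brass weight on the empty pan and handed the job in at about 31.7 s. The arm was well clear of the balance by then.

**Last checks:**
- **Level:** the jar's cap rose 20 mm, from 153.4 to 173.5 mm. With the beam level its top should be at 174 mm.
- **At rest:** readings taken about 2 s apart changed by no more than 0.5 mm, so the beam had stopped moving.
- **Placement:** both weights stand upright, 47 mm apart on the pan floor. The jar is still on its own pan, and I never touched the blue look-alikes.

None of the checks failed or disagreed. While I was setting down the 100 g, the force reading was too noisy (about 0.6 N) to show the moment of contact. I followed the pan down and judged contact from its sinking before letting go.

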